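Stand the tank float on its ballasted end

ROBOT

A 7-joint arm with a two-finger parallel gripper is mounted at the origin on a cart in front of the work surface, level with it; the furniture and walls round the work are solid. World frame = base frame: x ahead of the robot, y to its left, z up, the work surface at z = 0. Lengths are in m, angles in rad, forces in N, time in s.
With the tool pointing down it reaches from about 0.4 to 0.85 m from the base axis. Payload 4.5 kg.
Tool frame: the origin (TCP) lies between the finger pads; the fingertips stand 14 mm ahead of it and the grasp point (between the pads) lies 5 mm behind it; z points along the fingers, x is the direction in which the jaws open and shut, and the axes are right-handed (so a half turn about z gives the same grasp; the last joint's range is limited). The gripper opens to 88 mm and grips with 3 to 60 N. Pads are 18 mm wide; open, the fingers measure 123 mm over their backs; the gripper's body (75 mm by 187 mm) begins 45 mm behind the grasp point.
Start: joints at [-1.185, 0.689, -0.195, 1.565, 0.157, 0.902, -0.215], TCP at [0.215, 0.587, 0.253] pointing down, gripper open.
Joint ranges: [-3.01, 3.01], [-0.46, 2.08], [-1.47, 1.51], [0.13, 2.56], [-1, 4.14], [0.04, 2.09], [-2.66, 2.66]. Speed limits (rad/s): [2.57, 2.57, 3.14, 3.14, 3.14, 3.14, 3.14].

INTERFACE

Orientations are given as a unit quaternion [w, x, y, z].
In Python, from plant import env, vision, recognise, masks_of gives the robot as it stands.
- The arm moves only by the shell command python3 -m jog 'ROWS' [OPENING]. ROWS is JSON, a list of rows, each a list of 6 numbers: the shift along the world's x, y, z in cm, then the turn, a rotation vector about the world's x, y, z in degrees. A call has 1 to 5 rows; each row is the pose to reach, as a shift and turn from the pose commanded when the call began; what a row does not reach only later rows make up. A row lasts 1/12 s, in which the tool goes at most 41.7 mm and 7.16 degrees, less where a joint would pass 70% of its speed; a pose out of reach is approached as far as the arm can. A call with a gripper value outside its range is refused whole. OPENING is the opening, from 0 (shut) to 1 (fully open), set as the call begins (- or left out, the last holds). The fingers move at their own pace and stop on an object; the grip force is fixed at half the most. Time passes only in rows, so rows that repeat a pose let the fingers close. It gives the time, the measured TCP pose, the force and the opening at its end, in the units of the state.
- env.observe(): the state, without advancing time (a new reading comes with each control period).
- vision.capture(name): name is "scene" or "top"; returns a dict with "frame" (420x560x3 uint8, red, green, blue), "range_z" (420x560 float32, m along the optical axis (not along the pixel's ray), 0 where there is no reading), "fovy" (degrees; the focal length in pixels is half the picture's height over the tangent of half this angle, whatever the lens; pixels are square), "cx", "cy" (the principal point, pixels), "xyz" and "orientation" of the camera in the world. Camera axes: x right, y up, looking along -z (the intrinsics and any distortion apply to the point x, -y, -z); pixel columns grow to the right and rows downward; lengths in m; the calibration is good to about 2 mm. A picture is of the moment at which its call begins.
- env.close_job(): hands the job in, once; it reports no verdict.
Trained networks look in a picture, given as the dict that the camera call returned (one of the last four; its "shot" number tells which), for a name from the list of things; names that differ only in an ending like _2 or _b are one class to them, and where a whole thing is asked for, a point or a joint stands for the part that bears it (a point fixed in the world has none). Each returns a list of dicts, best first, with "conf" (0 to 1); they miss things now and then, are a little off and sometimes report something else, mostly with a low value. They report only what shows in the picture. A call takes as long as a camera call. They do not tell look-alikes from the thing itself.
- recognise(picture, name): "at" ([x, y, z] in m, in the coordinates of the camera as it stood for that picture, good to about 4 mm: the middle of the surface that is visible of it).
- masks_of(picture, name): "pixels" (420x560 bool, what is visible of it).
The state is a dict: "clock": time; "q": joint angles; "joint_vel": joint speeds; "tau": joint torques, N m; "tool_pos": TCP position; "tool_rot": TCP orientation; "force": force on the tool from outside, world axes, zero at the start; "moment": the same for the moment, N m; "width": finger opening in m.
Only numpy, scipy, OpenCV 4.12 (cv2) and the standard library are available. Lean on these libraries where they do the work, as an engineer would, in place of code of your own. Each camera call takes 0.05 s, during which the arm holds its last target. There are 200 camera calls.

TASK

The steel tank float has its ballast hidden in one end, and both ends look alike. Pick it up and find the heavy end by how it balances in the grip, then stand it upright on that end near the middle of the shallow tray and leave it standing there by itself. Do not let it topple over in the tray, and leave the loupe, marker and index gear where they are.

Things in the scene. Friction and masses are not known exactly. Their poses are not given: they have to be found in the camera images.
- float_center (a point): Centre of a plain closed steel tube lying on the bench, 44 mm across, 110 mm long over two shallow domes (each 5 mm high), 0.41 kg. x runs along the tube. Ballast puts the mass centre 24 mm from the middle toward one end, drawn anew each start whatever the axes. On that dome it rocks and rights itself (lean under 30 degrees); on the other it topples. Held loosely near an end, it swings.
- tray_floor (a point): Centre of the inner floor of the shallow square aluminium tray, fixed to the bench: 150 x 150 mm outside, 142 x 142 mm inside, its floor 4 mm and its rim 10 mm above the bench, with a small ear on two opposite sides. z axis up, x and y along its sides.
- loupe: Folding loupe, 42x62x17 mm, a bystander; origin at the centre of its underside.
- marker: Marker pen, 15x137x12 mm, a bystander; origin at the centre of its underside.
- gear: Toothed brass-coloured index gear, 50 mm across, 16 mm high, a bystander; origin at the centre of its underside.
Things that resemble listed ones, but are neither listed nor needed, are in the scene too. Of the things shaped like the part that bears float_center, the bare steel one is meant.

How it is judged:
On the way:
1. the float is held up clear of the bench (height (world z) of float_center above 0.065 m and contact force between the fingers and float above 0.3 N), for 0.1 s.
At the end, for the whole second after the job is handed in: The float stands free on one dome on the tray's floor, its axis within 10 degrees of upright, its centre within 45 mm of the tray's centre seen from above, at rest apart from a slight rocking (only the ballasted end can carry it so) (angle between the x axis of float_center and the z axis of tray_floor, either way round below 0.17 rad and horizontal distance between float_center and tray_floor below 0.045 m and z of float_center in the frame of tray_floor between 0.048 and 0.06 m and linear speed of float below 0.05 m/s and angular speed of float below 0.6 rad/s); the robot touches nothing.
It fails at once if the float topples in the tray (it touches the tray while leaning more than 57 degrees) (contact force between float and tray above 0.2 N and angle between the x axis of float_center and the z axis of tray_floor, either way round above 1 rad).
It fails at once if the loupe, marker or gear is moved more than 30 mm (distance of any of loupe, marker, gear from where it was at the start of the episode above 0.03 m).
It also fails if it takes over 72 s, if anything falls off the work surface, if the arm or the gripper's body presses on something with over 40 N, if the wrist force passes 120 N, or if a joint passes its speed limit or range.

## Working session

There is one attempt and no reset: what is moved stays moved. The work goes in short steps, Python scripts to look and compute and a shell command to move; the robot and the scene stay as the last step left them, time stands still between calls to the robot, and variables do not carry over. Pictures are saved under pics/ and viewed, about 8 in all and at most 12, crops included, and the job is handed in when it is done.

```bash
mkdir -p pics
cat > h.py <<'E'
from plant import env, vision, recognise, masks_of
import numpy as np, cv2
from scipy.spatial.transform import Rotation as R
def Rm(q): return R.from_quat([q[1],q[2],q[3],q[0]]).as_matrix()
def cloud(p):
    d=p["range_z"]; f=210/np.tan(np.radians(p["fovy"])/2)
    v,u=np.mgrid[:420,:560]
    c=np.stack([(u-p["cx"])*d/f,-(v-p["cy"])*d/f,-d],-1)
    w=c@Rm(p["orientation"]).T+np.array(p["xyz"]); w[d==0]=np.nan
    return w
def cap(n,save=None):
    p=vision.capture(n)
    if save: cv2.imwrite("pics/"+save,p["frame"][:,:,::-1])
    return p
def wpt(p,a): return Rm(p["orientation"])@np.array(a)+np.array(p["xyz"])
E
python3 - <<'E'
from h import *
np.set_printoptions(precision=3,suppress=True)
P=[]
for n in("scene","top"):
    p=cap(n,n+"0.png");w=cloud(p);print(n,[k for k in p],p["xyz"],p["fovy"],p["cx"],p["cy"])
    for t in("float_center","tray_floor","loupe","marker","gear"):
        for r in recognise(p,t): print(t,r["conf"],wpt(p,r["at"]))
    for m in masks_of(p,"float_center"):
        k=m["pixels"]; q=w[k]; q=q[~np.isnan(q[:,0])]
        if len(q)<10: continue
        c=np.median(q,0); e,V=np.linalg.eigh(np.cov(q[:,:2].T))
        vv,uu=np.nonzero(k)
        print("mask",m["conf"],len(q),c,q.min(0),q.max(0),"axis",V[:,1],"pix",uu.mean(),vv.mean(),"rgb",p["frame"][k].mean(0))
a=cv2.imread("pics/scene0.png");b=cv2.imread("pics/top0.png")
print(env.observe())
E
```

```text
scene ['frame', 'range_z', 'fovy', 'cx', 'cy', 'xyz', 'orientation', 'shot'] [ 0.005 -0.806  0.816] 47.72547063161451 277.73548366396295 208.27553516836932
float_center 0.87 [0.486 0.156 0.033]
float_center 0.72 [ 0.458 -0.013  0.038]
tray_floor 0.95 [ 0.464 -0.212  0.   ]
loupe 0.59 [0.653 0.134 0.007]
marker 0.67 [0.631 0.285 0.01 ]
gear 0.57 [0.451 0.378 0.01 ]
mask 0.81 595 [0.485 0.158 0.033] [ 0.437  0.124 -0.004] [0.539 0.256 0.045] axis [-0.826  0.563] pix 245.0755033557047 209.4479865771812 rgb [168.168 167.294 170.569]
mask 0.8 702 [ 0.457 -0.011  0.034] [ 0.409 -0.023 -0.005] [0.515 0.059 0.045] axis [-0.996  0.095] pix 266.0426136363636 245.7286931818182 rgb [207.318 126.023 154.335]
top ['frame', 'range_z', 'fovy', 'cx', 'cy', 'xyz', 'orientation', 'shot'] [0.442 0.114 0.948] 53.71483263127068 281.52938781379385 215.43210523463847
float_center 0.69 [0.491 0.175 0.043]
float_center 0.58 [0.466 0.007 0.039]
tray_floor 0.63 [ 0.467 -0.204  0.002]
loupe 0.69 [0.656 0.135 0.014]
marker 0.88 [0.633 0.294 0.011]
gear 0.8 [0.451 0.387 0.006]
mask 0.97 1016 [0.489 0.172 0.039] [ 
[... 226 characters left out ...]
64] pix 317.94874476987445 260.90167364016736 rgb [220.359 134.908 158.562]
mask 0.5 4468 [ 0.466 -0.203  0.004] [ 0.379 -0.299 -0.005] [ 0.558 -0.111  0.014] axis [0.139 0.99 ] pix 407.26672613737736 259.3262711864407 rgb [233.349 232.88  231.422]
{'clock': 0.7, 'q': array([-1.185,  0.689, -0.195,  1.565,  0.157,  0.902, -0.215]), 'joint_vel': array([-0.   , -0.001,  0.001, -0.001,  0.001,  0.   , -0.001]), 'tau': array([ -0.001, -52.737,  -1.267, -15.372,  -0.052,  -0.001,   0.   ]), 'tool_pos': array([0.215, 0.587, 0.253]), 'tool_rot': array([-0.   ,  0.82 ,  0.572,  0.   ]), 'force': array([-0.026, -0.073,  0.568]), 'moment': array([ 0.014, -0.037,  0.016]), 'width': 0.08812582820224754}
```

View pics/scene0.png

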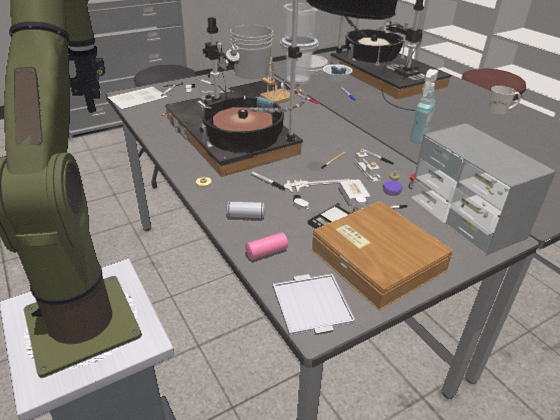

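View pics/top0.png

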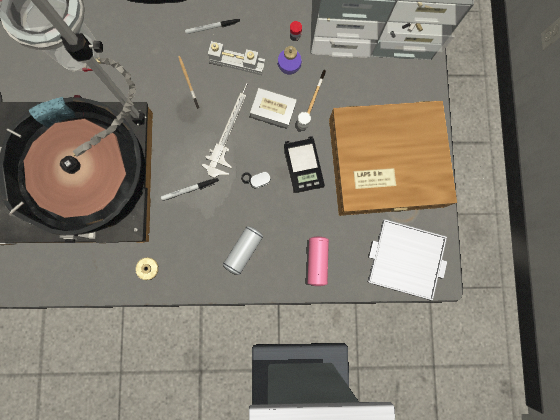

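The steel float is at about pixel (243,250) in the top view, or world (0.49,0.17). The pink tube at (318,261) is a look-alike. The tray is at (407,259) and the wooden box beyond it at (393,158). Next I refine the float's axis, the box height and the tray centre.

Run:
```python
from h import *
np.set_printoptions(precision=4,suppress=True)
A=[]
for n in("top","scene"):
    p=cap(n);w=cloud(p)
    g=np.nan_to_num(w)
    s=(np.hypot(g[...,0]-.49,g[...,1]-.174)<.075)&(g[...,2]>.012)
    q=g[s]; A.append(q); r=cv2.minAreaRect((q[:,:2]*1000).astype(np.float32)); print(n,len(q),r,q[:,2].max(),np.percentile(q[:,2],95))
    e,V=np.linalg.eigh(np.cov(q[:,:2].T)); print("pca",np.degrees(np.arctan2(V[1,1],V[0,1])))
    m=masks_of(p,"tray_floor")
    for k in m[:1]:
        t=g[k["pixels"]];t=t[(abs(t[:,2])<.03)]
        rr=cv2.minAreaRect((t[:,:2]*1000).astype(np.float32));print("tray",k["conf"],rr,np.median(t,0))
    b=(g[...,0]>.45)&(g[...,0]<.8)&(g[...,1]<-.0)&(g[...,1]>-.4)&(g[...,2]>.05); q=g[b]
    print("box",q.min(0),q.max(0))
```

```text
top 955 ((490.35150146484375, 171.5628204345703), (43.723697662353516, 109.6620864868164), 58.10487747192383) 0.04687926845161039 0.044568660406327655
pca 147.99485790327046
tray 0.7 ((340.18572998046875, 59.279266357421875), (688.8114013671875, 50.00255584716797), 14.036818504333496) [0.6528 0.1347 0.0155]
box [ 0.5685 -0.2955  0.05  ] [ 0.8    -0.031   0.0754]
scene 544 ((487.23980712890625, 164.7637939453125), (38.92399215698242, 107.50086975097656), 58.9219856262207) 0.046416659505672864 0.042578708788257924
pca 148.21347633163717
tray 0.81 ((264.2288513183594, -154.18667602539062), (186.60208129882812, 582.7015991210938), 77.49190521240234) [ 0.4639 -0.2087  0.0025]
box [ 0.5672 -0.2992  0.05  ] [ 0.8    -0.0337  0.0739]
```

```bash
python3 -m jog '[[2,-3,0,0,0,-3],[4,-6,0,0,0,-6],[6,-9,0,0,0,-9],[8,-12,0,0,0,-11.8],[10,-15,0,0,0,-11.8]]' 1; python3 -m jog '[[2,-3,0,0,0,0],[4,-6,0,0,0,0],[6,-9,0,0,0,0],[8,-12,0,0,0,0],[10,-15,0,0,0,0]]'; python3 -m jog '[[2,-3,0,0,0,0],[4,-6,0,0,0,0],[6,-9,0,0,0,0],[7.5,-11.5,0,0,0,0],[7.5,-11.5,0,0,0,0]]'
```

```text
clock: 1.32
tool_pos: [0.3161, 0.4354, 0.2529]
tool_rot: [-0.0, 0.875, 0.484, 0.0]
force: [0.0, 0.2, 0.5]
width: 0.0884
clock: 1.73
tool_pos: [0.4162, 0.2853, 0.253]
tool_rot: [-0.0, 0.874, 0.485, 0.0]
force: [-0.1, -0.1, -0.2]
width: 0.0881
clock: 2.15
tool_pos: [0.494, 0.1643, 0.2527]
tool_rot: [0.002, 0.877, 0.48, -0.0]
force: [0.5, -0.2, -0.1]
width: 0.0885
```

```bash
python3 -m jog '[[0,0,-4,0,0,0],[0,0,-8,0,0,0],[0,0,-12,0,0,0],[0,0,-16,0,0,0],[0,0,-18,0,0,0]]'; python3 -m jog '[[0,0,0,0,0,0],[0,0,-2,0,0,0],[0,0,-4,0,0,0],[0,0,-5.3,0,0,0],[0,0,-5.3,0,0,0]]';  python3 - <<'E'
from h import *
p=cap("top","t1.png");cv2.imwrite("pics/t1c.png",cv2.resize(p["frame"][180:320,150:340,::-1],None,fx=4,fy=4))
for _ in range(3):
    s=env.observe();print(s["tool_pos"],s["force"],s["moment"]);cap("top")
E
```

```text
clock: 2.57
tool_pos: [0.4885, 0.1718, 0.0692]
tool_rot: [-0.0, 0.874, 0.486, -0.002]
force: [0.3, 0.0, -0.3]
width: 0.0882
clock: 2.98
tool_pos: [0.4901, 0.1723, 0.0192]
tool_rot: [-0.0, 0.874, 0.485, -0.0]
force: [0.0, 0.9, -0.1]
width: 0.088
[0.49049039 0.17226008 0.0202078 ] [-0.17773831  1.02829409 -1.18691457] [-0.02279331 -0.02898839 -0.0478735 ]
[0.49093578 0.17232662 0.0208695 ] [-0.20555366  0.09039742 -0.26118796] [-0.00993427 -0.02226485  0.03104131]
[0.49121862 0.17230324 0.0212108 ] [ 0.42847047  0.5077963  -0.3410389 ] [-0.0052421  -0.08816117 -0.01258039]
```

View pics/t1c.png

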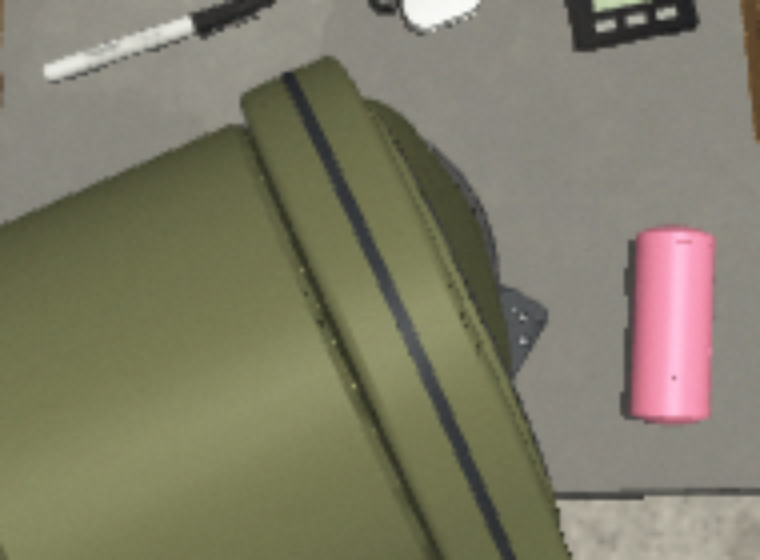

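The top view is blocked by the arm, so only the pink tube shows (right). Positions are as planned, so I grip and lift, and read the moment before and after.

```bash
python3 -m jog '[[0,0,0,0,0,0],[0,0,0,0,0,0],[0,0,0,0,0,0],[0,0,0,0,0,0],[0,0,0,0,0,0]]' 0; python3 -m jog '[[0,0,1,0,0,0],[0,0,3,0,0,0],[0,0,6,0,0,0],[0,0,8,0,0,0],[0,0,8,0,0,0]]';python3 -m jog '[[0,0,0,0,0,0],[0,0,0,0,0,0],[0,0,0,0,0,0],[0,0,0,0,0,0],[0,0,0,0,0,0]]'
python3 - <<'E'
from h import *
M=[];F=[]
for i in range(10):
    p=cap("scene","s1.png" if i==0 else None);s=env.observe();M.append(s["moment"]);F.append(s["force"])
    if i==0:cv2.imwrite("pics/s1c.png",cv2.resize(p["frame"][100:300,160:400,::-1],None,fx=3,fy=3))
t=Rm(s["tool_rot"]);M=np.array(M)
print("F",np.mean(F,0),"M",M.mean(0),M.std(0),"in tool",t.T@M.mean(0));print(s["tool_pos"],"jaw x",t[:,0],"tool y",t[:,1])
E
```

```text
clock: 3.6
tool_pos: [0.4904, 0.1718, 0.0199]
tool_rot: [-0.0, 0.874, 0.485, 0.0]
force: [0.1, 0.1, 0.4]
width: 0.0568
clock: 4.02
tool_pos: [0.4923, 0.1724, 0.1037]
tool_rot: [0.0, 0.875, 0.485, 0.003]
force: [0.1, 0.5, -0.0]
width: 0.0236
clock: 4.43
tool_pos: [0.4898, 0.1716, 0.0989]
tool_rot: [-0.0, 0.874, 0.485, -0.001]
force: [0.1, -0.4, 0.3]
width: 0.0005
F [ 0.30050862  0.04404337 -0.10527339] M [-0.02325918  0.00346525  0.0181335 ] [0.02202396 0.02565571 0.01910516] in tool [-0.00936798 -0.0215678  -0.01813539]
[0.49038644 0.17174778 0.09976576] jaw x [5.29265253e-01 8.48456409e-01 1.20224321e-04] tool y [ 8.48456412e-01 -5.29265260e-01  3.54372625e-05]
```

View pics/s1c.png

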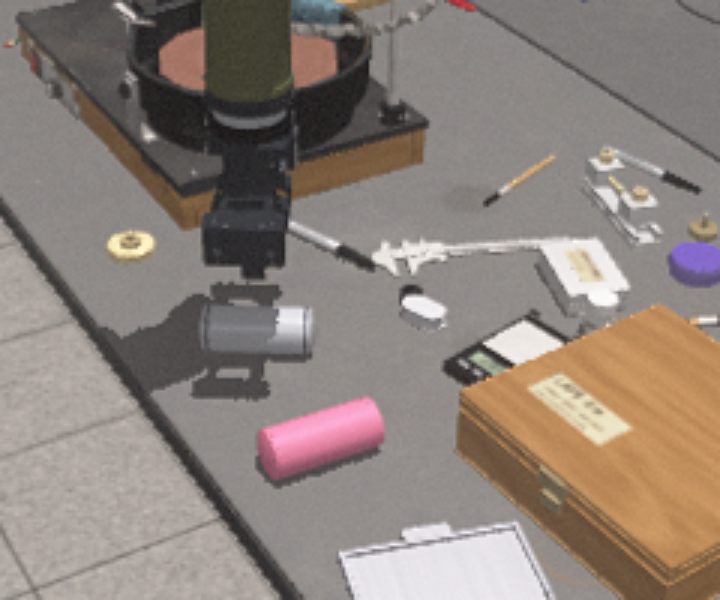

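The fingers close slower than I allowed, so the lift came up empty. The float still lies there (around (258,330) in the crop). I reopen, check its place, and redo the grasp with more closing time.

```bash
python3 -m jog '[[0,0,0,0,0,0],[0,0,0,0,0,0],[0,0,0,0,0,0],[0,0,0,0,0,0],[0,0,0,0,0,0]]' 1;python3 -m jog '[[0,0,0,0,0,0],[0,0,0,0,0,0],[0,0,0,0,0,0],[0,0,0,0,0,0],[0,0,0,0,0,0]]' 1
python3 - <<'E'
from h import *
p=cap("scene");g=np.nan_to_num(cloud(p))
s=(np.hypot(g[...,0]-.49,g[...,1]-.174)<.075)&(g[...,2]>.012)&(g[...,2]<.055)
q=g[s];print(len(q),cv2.minAreaRect((q[:,:2]*1000).astype(np.float32)),"earlier (487,165) 39x107.5 58.9")
print(env.observe()["width"])
E
```

```text
clock: 5.35
tool_pos: [0.4904, 0.1717, 0.0998]
tool_rot: [-0.0, 0.874, 0.485, 0.0]
force: [-0.4, -0.4, 0.6]
width: 0.0319
clock: 5.77
tool_pos: [0.4904, 0.1717, 0.0997]
tool_rot: [-0.0, 0.874, 0.485, 0.0]
force: [-0.8, -0.8, 0.2]
width: 0.0648
538 ((486.148193359375, 162.75363159179688), (40.9556884765625, 107.48160552978516), 63.11416244506836) earlier (487,165) 39x107.5 58.9
0.06863415642234312
```

```bash
Z='[[0,0,0,0,0,0],[0,0,0,0,0,0],[0,0,0,0,0,0],[0,0,0,0,0,0],[0,0,0,0,0,0]]'; python3 -m jog '[[0,0,0,0,0,0],[0,0,0,0,0,0],[0,0,0,0,0,0],[0,0,0,0,0,0],[0,0,0,0,0,0]]' 1;python3 -m jog '[[0,0,-3,0,0,0],[0,0,-6,0,0,0],[0,0,-8,0,0,0],[0,0,-8,0,0,0],[0,0,-8,0,0,0]]'; python3 -m jog '[[0,0,0,0,0,0],[0,0,0,0,0,0],[0,0,0,0,0,0],[0,0,0,0,0,0],[0,0,0,0,0,0]]' 0; python3 -m jog '[[0,0,0,0,0,0],[0,0,0,0,0,0],[0,0,0,0,0,0],[0,0,0,0,0,0],[0,0,0,0,0,0]]' 0; python3 -m jog '[[0,0,1,0,0,0],[0,0,3,0,0,0],[0,0,6,0,0,0],[0,0,8,0,0,0],[0,0,8,0,0,0]]';python3 -m jog '[[0,0,0,0,0,0],[0,0,0,0,0,0],[0,0,0,0,0,0],[0,0,0,0,0,0],[0,0,0,0,0,0]]'
python3 - <<'E'
from h import *
M=[];F=[]
for i in range(10):
    p=cap("scene","s2.png" if i==0 else None);s=env.observe();M.append(s["moment"]);F.append(s["force"])
    if i==0:cv2.imwrite("pics/s2c.png",cv2.resize(p["frame"][120:280,160:360,::-1],None,fx=4,fy=3.75))
t=Rm(s["tool_rot"]);M=np.array(M)
print("F",np.mean(F,0),"M",M.mean(0),M.std(0),"in tool",t.T@M.mean(0));print(s["tool_pos"],s["width"])
E
```

```text
clock: 6.23
tool_pos: [0.4903, 0.1717, 0.0997]
tool_rot: [-0.0, 0.874, 0.485, 0.0]
force: [0.7, -0.6, -1.0]
width: 0.0884
clock: 6.65
tool_pos: [0.4897, 0.1715, 0.0192]
tool_rot: [-0.0, 0.874, 0.485, -0.001]
force: [-0.6, 0.1, 0.9]
width: 0.0883
clock: 7.07
tool_pos: [0.4908, 0.1718, 0.0205]
tool_rot: [0.0, 0.874, 0.485, 0.001]
force: [0.3, 0.3, -0.3]
width: 0.0571
clock: 7.48
tool_pos: [0.4904, 0.1716, 0.02]
tool_rot: [0.0, 0.874, 0.485, 0.0]
force: [-0.9, -0.0, 5.1]
width: 0.0435
clock: 7.9
tool_pos: [0.492, 0.1725, 0.103]
tool_rot: [0.0, 0.874, 0.485, 0.003]
force: [1.7, -0.4, -4.3]
width: 0.044
clock: 8.32
tool_pos: [0.4897, 0.1715, 0.0987]
tool_rot: [-0.0, 0.874, 0.485, -0.001]
force: [0.0, 0.0, -4.0]
width: 0.0438
F [-0.25483194 -0.22863727 -4.32686604] M [ 0.03692625  0.10751426 -0.00137389] [0.02713659 0.0154205  0.02213181] in tool [ 0.11076612 -0.02556734  0.00138875]
[0.49036034 0.17177185 0.09976024] 0.043451795060880254
```

View pics/s2c.png

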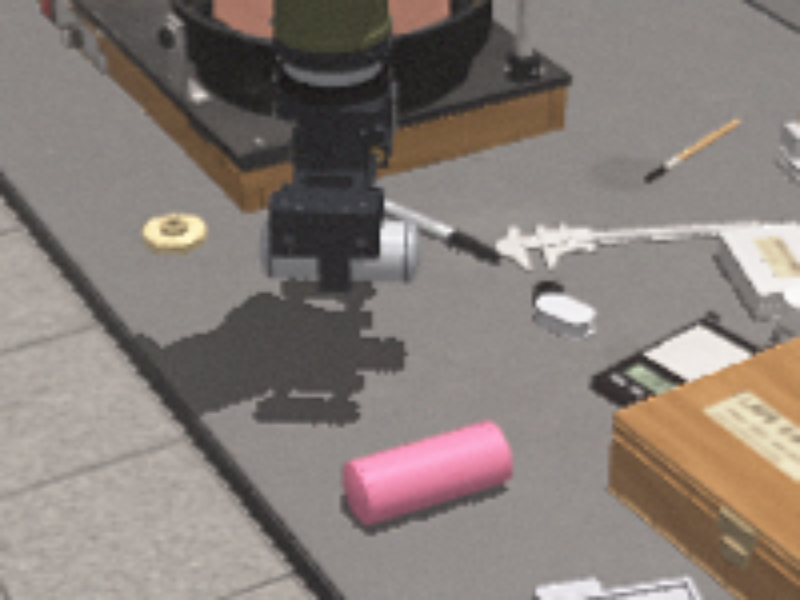

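The part is held. The moment about the jaw axis rose from about 0 to +0.11 N·m, which puts the mass centre about 27 mm toward tool +y. The heavy end is therefore the one facing world (+0.85,−0.53). I set it down and regrip near the light end so the heavy end can swing down.

```bash
python3 -m jog '[[0,0,-2,0,0,0],[0,0,-5,0,0,0],[0,0,-7,0,0,0],[0,0,-8,0,0,0],[0,0,-8,0,0,0]]';python3 -m jog '[[0,0,0,0,0,0],[0,0,0,0,0,0],[0,0,0,0,0,0],[0,0,0,0,0,0],[0,0,0,0,0,0]]' 0.7; python3 -m jog '[[-1.5,1,0,0,0,0],[-3,1.9,0,0,0,0],[-3,1.9,0,0,0,0],[-3,1.9,0,0,0,0],[-3,1.9,0,0,0,0]]'; python3 -m jog '[[0,0,0,0,0,0],[0,0,0,0,0,0],[0,0,0,0,0,0],[0,0,0,0,0,0],[0,0,0,0,0,0]]' 0; python3 -m jog '[[0,0,1,0,0,0],[0,0,2,0,0,0],[0,0,4,0,0,0],[0,0,6,0,0,0],[0,0,8,0,0,0]]';python3 -m jog '[[0,0,1,0,0,0],[0,0,2,0,0,0],[0,0,2,0,0,0],[0,0,2,0,0,0],[0,0,2,0,0,0]]'
python3 - <<'E'
from h import *
M=[];F=[]
for i in range(10):
    p=cap("scene","s3.png" if i==0 else None);s=env.observe();M.append(s["moment"]);F.append(s["force"])
    if i==0:cv2.imwrite("pics/s3c.png",cv2.resize(p["frame"][120:280,160:360,::-1],None,fx=4,fy=3.75))
t=Rm(s["tool_rot"]);M=np.array(M)
print("F",np.mean(F,0),"in tool",t.T@M.mean(0));print(s["tool_pos"],s["width"],s["q"])
E
```

```text
clock: 9.23
tool_pos: [0.4899, 0.1715, 0.0188]
tool_rot: [0.0, 0.874, 0.485, -0.001]
force: [0.1, 0.7, -3.6]
width: 0.0436
clock: 9.65
tool_pos: [0.4908, 0.1719, 0.0203]
tool_rot: [0.0, 0.874, 0.485, 0.001]
force: [0.7, -0.2, 0.5]
width: 0.062
clock: 10.07
tool_pos: [0.4613, 0.1904, 0.0199]
tool_rot: [0.0, 0.875, 0.485, 0.001]
force: [0.6, 1.1, 0.5]
width: 0.0618
clock: 10.48
tool_pos: [0.461, 0.1902, 0.0198]
tool_rot: [0.0, 0.875, 0.485, 0.0]
force: [-0.2, -1.1, -0.1]
width: 0.0437
clock: 10.9
tool_pos: [0.4595, 0.1906, 0.1011]
tool_rot: [-0.0, 0.874, 0.485, -0.001]
force: [0.5, -0.4, -4.2]
width: 0.0435
clock: 11.32
tool_pos: [0.4598, 0.1905, 0.1191]
tool_rot: [-0.0, 0.874, 0.485, -0.001]
force: [0.7, 0.3, -4.6]
width: 0.0437
F [ 0.22321033 -0.03915463 -4.1712344 ] in tool [ 0.20449992 -0.00129221  0.01019968]
[0.46028957 0.19073704 0.11961751] 0.0437469063961707 [-0.41649445  0.75195011 -0.11203406  2.05753465  0.22844166  0.34370007
  0.29916713]
```

View pics/s3c.png

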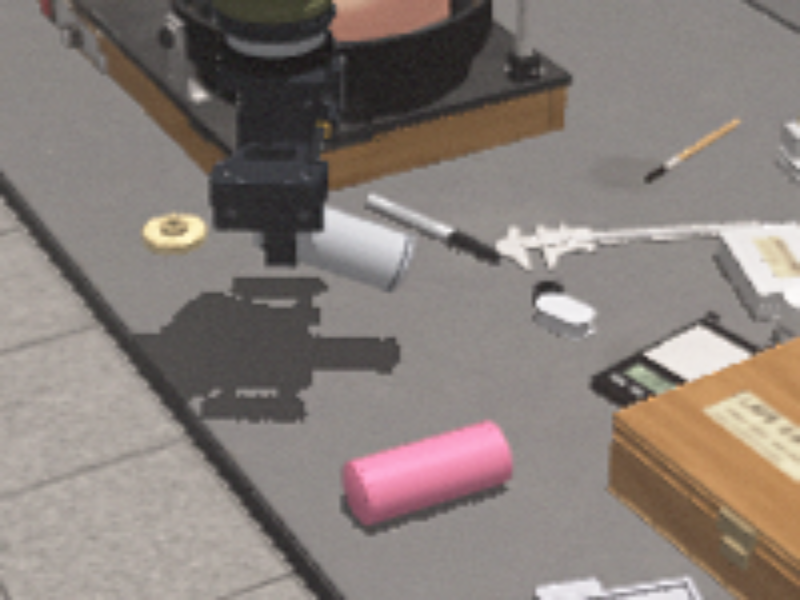

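The tube has swung heavy end down by about 30° (moment 0.204 N·m, arm 50 mm), which confirms the heavy end and shows the grip slips. Small vertical shakes while travelling should bring it further down.

```bash
cat > m.py <<'E'
from h import *
M=[];F=[]
for i in range(10):
    p=cap("scene");s=env.observe();M.append(s["moment"]);F.append(s["force"])
t=Rm(s["tool_rot"]);m=t.T@np.mean(M,0);a=m[0]/4.02
print("F",np.mean(F,0).round(2),"m",m.round(3),"arm mm",1000*a,"lean deg",np.degrees(np.arcsin(np.clip(a/.06,-1,1))),s["tool_pos"].round(4),s["width"],s["clock"])
E
python3 -m jog '[[0,0,4,0,0,0],[0,0,8,0,0,0],[0,0,4,0,0,0],[0,0,8,0,0,0],[0,0,4,0,0,0]]';python3 -m jog '[[0,0,4,0,0,0],[0,0,0,0,0,0],[0,0,4,0,0,0],[0,0,0,0,0,0],[0,0,4,0,0,0]]';python3 -m jog '[[0,0,0,0,0,0],[0,0,0,0,0,0],[0,0,0,0,0,0]]'; python3 m.py
```

```text
clock: 12.23
tool_pos: [0.4606, 0.1902, 0.1593]
tool_rot: [0.0, 0.875, 0.485, -0.003]
force: [4.5, 0.3, -2.6]
width: 0.0439
clock: 12.65
tool_pos: [0.4513, 0.1876, 0.1724]
tool_rot: [-0.004, 0.874, 0.485, -0.025]
force: [-5.1, -1.6, -20.0]
width: 0.0434
clock: 12.9
tool_pos: [0.4608, 0.1908, 0.2008]
tool_rot: [0.0, 0.874, 0.485, 0.002]
force: [0.2, 0.1, -5.6]
width: 0.0434
F [ 0.15 -0.05 -3.95] m [ 0.06  -0.027 -0.009] arm mm 14.900603059287972 lean deg 14.37950383607905 [0.4604 0.1908 0.2002] 0.04360489169409154 13.4
```

Lean is now about 14°. I travel to above the tray, turning the tool to take out the rest, then measure again.

```bash
python3 -m jog '[[0,-1.5,0,1.5,2.4,0],[0,-4,0,3,4.8,0],[0,-7,0,4.5,7.2,0],[0,-10,0,6,9.6,0],[0,-13,0,7.4,11.9,0]]'; python3 -m jog '[[0,-3,0,0,0,0],[0,-6,0,0,0,0],[0,-9,0,0,0,0],[0,-12,0,0,0,0],[0,-15,0,0,0,0]]'; python3 -m jog '[[0,-3,0,0,0,0],[0.2,-6,0,0,0,0],[0.3,-9,0,0,0,0],[0.4,-11,0,0,0,0],[0.5,-11.6,0,0,0,0]]'; python3 -m jog '[[0,0,0,0,0,0],[0,0,0,0,0,0],[0,0,0,0,0,0]]'; python3 m.py
python3 - <<'E'
from h import *
p=cap("scene","s4.png");cv2.imwrite("pics/s4c.png",cv2.resize(p["frame"][180:340,220:400,::-1],None,fx=4,fy=3.75))
print(env.observe())
g=np.nan_to_num(cloud(p))
# tray: points near floor/rim height, bright
s=(abs(g[...,0]-.465)<.11)&(abs(g[...,1]+.206)<.11)&(g[...,2]>-.01)&(g[...,2]<.02)
c=p["frame"].min(-1)>170
q=g[s&c];print("tray",cv2.minAreaRect((q[:,:2]*1000).astype(np.float32)))
E
```

```text
clock: 13.82
tool_pos: [0.4606, 0.0592, 0.1999]
tool_rot: [-0.107, 0.868, 0.482, -0.059]
force: [1.0, -0.0, -3.6]
width: 0.0436
clock: 14.23
tool_pos: [0.4604, -0.0911, 0.1997]
tool_rot: [-0.106, 0.868, 0.481, -0.059]
force: [0.8, -0.1, -3.5]
width: 0.0439
clock: 14.65
tool_pos: [0.4649, -0.2107, 0.1993]
tool_rot: [-0.105, 0.87, 0.479, -0.06]
force: [0.6, 0.1, -5.0]
width: 0.0438
clock: 14.9
tool_pos: [0.4655, -0.2031, 0.1998]
tool_rot: [-0.107, 0.867, 0.483, -0.059]
force: [-0.1, 0.3, -2.9]
width: 0.0437
F [ 0.16 -0.21 -4.21] m [-0.397 -0.027  0.011] arm mm -98.6969203199255 lean deg -90.0 [ 0.4654 -0.2052  0.1998] 0.043648773631866214 15.4
{'clock': 15.45, 'q': array([ 0.55235814,  0.72838615, -0.34158579,  1.75055069,  0.19297765,
        0.93993394,  1.14604953]), 'joint_vel': array([ 1.59262443e-03, -1.89570099e-04, -1.06879435e-03, -6.92148014e-04,
       -9.05913793e-04, -2.47311251e-05,  2.82030844e-04]), 'tau': array([-4.78982076e-02, -5.20548499e+01, -3.38052571e+00, -1.19989380e+01,
       -4.09761351e-01,  1.16353679e+00, -4.30838598e-03]), 'tool_pos': array([ 0.46538105, -0.20520793,  0.19975129]), 'tool_rot': array([-0.10658969,  0.86787705,  0.48157278, -0.05929351]), 'force': array([ 0.11949564, -0.29653461, -3.53367345]), 'moment': array([-0.17434243, -0.38274224,  0.00106731]), 'width': 0.043296910966777735}
tray ((469.7452697753906, -206.2138214111328), (177.09811401367188, 156.1687774658203), 73.85357666015625)
```

View pics/s4c.png

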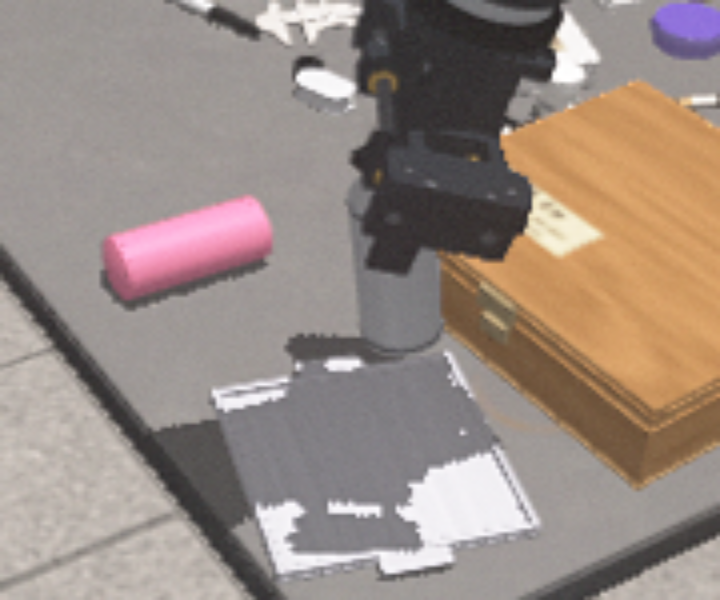

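The float hangs near upright over the tray (crop pixels 350–440 by 190–350). The tilted tool's own weight now biases the moment, so I measure the lean from depth slices.

```bash
cat > lean.py <<'E'
from h import *
import sys
p=cap("scene");s=env.observe();T=s["tool_pos"];g=np.nan_to_num(cloud(p))
k=(np.hypot(g[...,0]-T[0],g[...,1]-T[1])<.06)&(g[...,2]<T[2]+.01)&(g[...,2]>T[2]-.1)&(g[...,2]>.015)
mk=masks_of(p,"float_center")
for m in mk: print("mask",m["conf"],m["pixels"].sum(),(m["pixels"]&k).sum())
b=max(mk,key=lambda m:(m["pixels"]&k).sum())["pixels"] if mk else k
q=g[k&cv2.erode(b.astype(np.uint8),np.ones((3,3))).astype(bool)];print(len(q),q.min(0),q.max(0))
from scipy.optimize import least_squares
def res(v):
    d=np.array([v[2],v[3],1.]);d/=np.linalg.norm(d);r=q-np.array([v[0],v[1],q[:,2].mean()])
    return np.linalg.norm(np.cross(r,d),axis=1)-.022
o=least_squares(res,[q[:,0].mean(),q[:,1].mean()+.015,0,0],loss="soft_l1",f_scale=.002);v=o.x
print("axis at zmean",v[:2],q[:,2].mean(),"slope dx/dz,dy/dz deg",np.degrees(np.arctan(v[2:])),"rms",np.sqrt(np.mean(o.fun**2)),"TCP",T)
E
python3 lean.py
```

```text
mask 0.97 692 0
mask 0.63 526 493
mask 0.4 175 0
365 [ 0.44323683 -0.23451764  0.11734013] [ 0.48124226 -0.20275737  0.20767395]
axis at zmean [ 0.47124682 -0.20952015] 0.1486827452215133 slope dx/dz,dy/dz deg [-5.7592311   3.58657115] rms 0.0011348589141357793 TCP [ 0.46532852 -0.20525134  0.19975078]
```

```bash
python3 -m jog '[[0,0,-1.5,3.4,5.5,0],[0,0,-4,3.4,5.5,0],[0,0,-6.5,3.4,5.5,0],[0,0,-8,3.4,5.5,0],[0,0,-8.5,3.4,5.5,0]]'; python3 -m jog '[[0,0,-0.5,0,0,0],[0,0,-1,0,0,0],[0,0,-1.3,0,0,0],[0,0,-1.5,0,0,0],[0,0,-1.5,0,0,0]]'; python3 -m jog '[[0,0,0,0,0,0]]'; python3 lean.py; python3 -c "
from h import *
print(np.mean([(cap('top'),env.observe()['force'])[1] for _ in range(6)],0))"
```

```text
clock: 15.97
tool_pos: [0.4642, -0.2051, 0.1124]
tool_rot: [-0.157, 0.86, 0.477, -0.088]
force: [-1.2, 0.8, -3.7]
width: 0.0436
clock: 16.38
tool_pos: [0.4655, -0.2053, 0.1]
tool_rot: [-0.155, 0.861, 0.477, -0.086]
force: [-0.6, -0.6, -4.1]
width: 0.0435
clock: 16.47
tool_pos: [0.4656, -0.2054, 0.1002]
tool_rot: [-0.155, 0.861, 0.477, -0.086]
force: [0.1, -0.6, -3.0]
width: 0.0438
mask 0.83 720 0
mask 0.79 571 443
357 [ 0.44312719 -0.23143051  0.01596741] [ 0.47597108 -0.19936994  0.10994569]
axis at zmean [ 0.46676415 -0.20687888] 0.05292946789229857 slope dx/dz,dy/dz deg [-0.53570901  0.46114567] rms 0.0011129853772386617 TCP [ 0.46563668 -0.20539332  0.10019987]
[-3.42303187e-01  4.35806657e-03 -4.47662375e+00]
```

Upright within 1° and centred. I lower it in small steps until it touches.

```bash
python3 -m jog '[[0,0,-0.3,0,0,0],[0,0,-0.6,0,0,0],[0,0,-0.6,0,0,0],[0,0,-0.6,0,0,0]]'; for i in 1 2; do python3 -m jog '[[0,0,-0.2,0,0,0],[0,0,-0.2,0,0,0],[0,0,-0.2,0,0,0]]'; python3 -c "
from h import *
print(np.mean([(cap('top'),env.observe()['force'])[1] for _ in range(4)],0))"; done
```

```text
clock: 17.2
tool_pos: [0.4654, -0.2053, 0.0936]
tool_rot: [-0.155, 0.861, 0.477, -0.087]
force: [0.8, -0.4, -4.3]
width: 0.0435
clock: 17.45
tool_pos: [0.4655, -0.2053, 0.0933]
tool_rot: [-0.155, 0.861, 0.477, -0.087]
force: [-1.3, -1.3, 10.3]
width: 0.0439
[-0.4993064  -0.87865943  9.72788772]
clock: 17.9
tool_pos: [0.4657, -0.2053, 0.0932]
tool_rot: [-0.155, 0.861, 0.477, -0.087]
force: [-0.7, -1.2, 23.3]
width: 0.044
[-1.39296097 -0.96509219 23.77388764]
```

```bash
python3 -m jog '[[0,0,0.3,0,0,0],[0,0,0.3,0,0,0],[0,0,0.3,0,0,0]]'; python3 lean.py|tail -1; python3 -m jog '[[0,0,0,0,0,0],[0,0,0,0,0,0],[0,0,0,0,0,0],[0,0,0,0,0,0],[0,0,0,0,0,0]]' 0.9;python3 -m jog '[[0,0,0,0,0,0],[0,0,0,0,0,0],[0,0,0,0,0,0],[0,0,0,0,0,0],[0,0,0,0,0,0]]'; python3 lean.py; python3 -c "
from h import *
p=cap('scene','s5.png');cv2.imwrite('pics/s5c.png',cv2.resize(p['frame'][200:340,240:400,::-1],None,fx=4,fy=4))"
```

```text
clock: 18.35
tool_pos: [0.4656, -0.2053, 0.0934]
tool_rot: [-0.155, 0.861, 0.477, -0.086]
force: [0.1, -1.0, 7.3]
width: 0.0436
axis at zmean [ 0.46686688 -0.20682299] 0.045451718590323216 slope dx/dz,dy/dz deg [-0.7614973   0.49132015] rms 0.0011091698053815882 TCP [ 0.46567656 -0.20529719  0.09335954]
clock: 18.87
tool_pos: [0.4652, -0.2052, 0.0925]
tool_rot: [-0.155, 0.86, 0.477, -0.087]
force: [0.1, 0.4, -0.0]
width: 0.0748
clock: 19.28
tool_pos: [0.4653, -0.2053, 0.0927]
tool_rot: [-0.155, 0.861, 0.477, -0.087]
force: [0.1, -0.3, -0.1]
width: 0.0795
mask 0.62 459 314
mask 0.57 736 0
233 [ 0.4404337  -0.23121254  0.01517549] [ 0.47486068 -0.20396008  0.10272852]
axis at zmean [ 0.46585595 -0.2076286 ] 0.04673309913905144 slope dx/dz,dy/dz deg [-2.06898298 -0.94902076] rms 0.0009714635401757857 TCP [ 0.46536855 -0.20525284  0.09274085]
```

View pics/s5c.png

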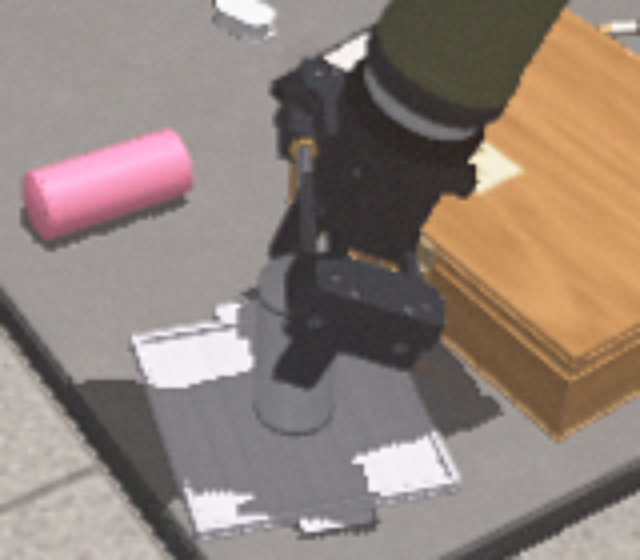

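It stands on its own between the open fingers (crop (292,350)), upright within a few degrees. I withdraw straight up.

```bash
python3 -m jog '[[0,0,1,0,0,0],[0,0,2.5,0,0,0],[0,0,5,0,0,0],[0,0,8,0,0,0],[0,0,11,0,0,0]]'; python3 -m jog '[[0,1.5,2,0,0,0],[0,4,3,0,0,0],[0,8,4,0,0,0],[0,12,4,0,0,0],[0,16,4,0,0,0]]'; python3 -m jog '[[0,2,0,0,0,0],[0,4,0,0,0,0],[0,4,0,0,0,0],[0,4,0,0,0,0],[0,4,0,0,0,0]]'
python3 - <<'E'
from h import *
for n in("scene","top"):
    p=cap(n,n+"9.png");g=np.nan_to_num(cloud(p))
    for t in("loupe","marker","gear"):
        r=recognise(p,t)[:1]; print(n,t,[wpt(p,x["at"]).round(3) for x in r])
    k=(np.hypot(g[...,0]-.466,g[...,1]+.206)<.06)&(g[...,2]>.02)&(g[...,2]<.13);q=g[k]
    print(n,len(q),q[:,2].max(),"top",np.median(q[q[:,2]>.105],0))
E
sed -i 's/T=s\["tool_pos"\]/T=np.array([.466,-.206,.1])/;s/+.01)/+.03)/' lean.py; python3 lean.py; python3 lean.py|tail -1
python3 -c "
import cv2,numpy as np
a=cv2.imread('pics/scene9.png');b=cv2.imread('pics/top9.png')
cv2.imwrite('pics/f.png',cv2.resize(np.hstack([a[180:360,220:400],b[180:360,300:480]]),None,fx=2.2,fy=2.2))"
```

```text
clock: 19.85
tool_pos: [0.465, -0.205, 0.2044]
tool_rot: [-0.156, 0.86, 0.477, -0.087]
force: [-0.5, -0.5, -0.3]
width: 0.0795
clock: 20.27
tool_pos: [0.4655, -0.0439, 0.2442]
tool_rot: [-0.155, 0.861, 0.477, -0.086]
force: [1.6, 1.0, 0.3]
width: 0.0791
clock: 20.68
tool_pos: [0.4654, -0.0067, 0.2429]
tool_rot: [-0.155, 0.861, 0.477, -0.087]
force: [-0.1, -0.1, 0.3]
width: 0.0793
scene loupe [array([0.65 , 0.134, 0.01 ])]
scene marker [array([ 0.452, -0.221,  0.003])]
scene gear [array([0.452, 0.379, 0.006])]
scene 760 0.11454417554886087 top [ 0.45996053 -0.2102477   0.10931837]
top loupe [array([0.651, 0.135, 0.013])]
top marker [array([0.631, 0.294, 0.008])]
top gear [array([0.454, 0.385, 0.008])]
top 363 0.11794125092919183 top [ 0.46136069 -0.20520677  0.11082021]
mask 0.96 687 0
mask 0.58 877 797
722 [ 0.43934469 -0.23253227  0.01516825] [ 0.48123004 -0.19043695  0.11418129]
axis at zmean [ 0.4640026  -0.20697271] 0.0751279650305176 slope dx/dz,dy/dz deg [-2.47036787  1.09667848] rms 0.005074051921755676 TCP [ 0.466 -0.206  0.1  ]
axis at zmean [ 0.46424651 -0.2069061 ] 0.07483206124548297 slope dx/dz,dy/dz deg [-2.07233402  1.37113462] rms 0.005071831595327924 TCP [ 0.466 -0.206  0.1  ]
```

View pics/f.png

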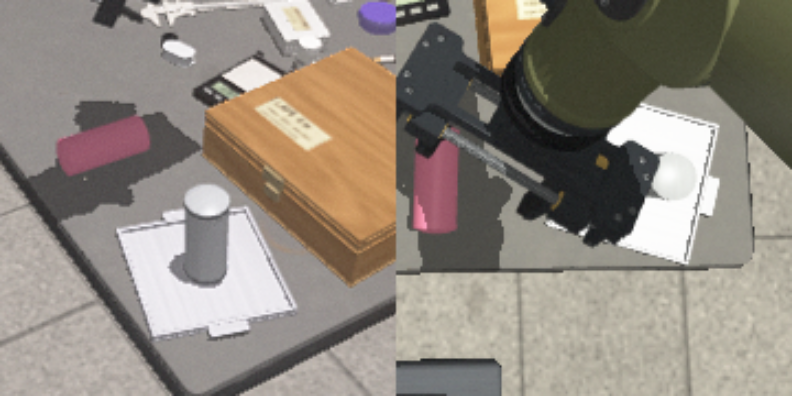

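The float stands upright near the tray's middle (crop (206,235)) with the arm well clear. I let any rocking settle, then hand in.

```bash
for i in 1 2 3 4 5 6; do python3 -m jog '[[0,0,0,0,0,0],[0,0,0,0,0,0],[0,0,0,0,0,0],[0,0,0,0,0,0],[0,0,0,0,0,0]]' >/dev/null; done; python3 lean.py|tail -1; python3 lean.py|tail -1; python3 -c "
from plant import env
print(env.close_job())"
```

```text
axis at zmean [ 0.46393299 -0.206726  ] 0.07502505012812072 slope dx/dz,dy/dz deg [-2.75449782  1.16396968] rms 0.005171899792334538 TCP [ 0.466 -0.206  0.1  ]
axis at zmean [ 0.46428352 -0.20675104] 0.07554918330994334 slope dx/dz,dy/dz deg [-2.01039505  1.18519159] rms 0.0051974751629086345 TCP [ 0.466 -0.206  0.1  ]
the job is handed in; nothing more can be done
None
```

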